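Nest the copper lamp shade on the bare steel one

ROBOT

A 7-joint arm with a two-finger parallel gripper is mounted at the origin on the work surface. World frame = base frame: x ahead of the robot, y to its left, z up, the work surface at z = 0. Lengths are in m, angles in rad, forces in N, time in s.
With the tool pointing down it reaches from about 0.425 to 0.925 m from the base axis. Payload 6.8 kg.
Tool frame: the origin (TCP) lies on the centre line of the jaws, within the pads' length; the fingertips stand 25 mm ahead of it and the grasp point (between the pads) lies 6 mm ahead of it; z points along the fingers, y is the line along which they close (so a half turn about z gives the same grasp; the last joint's range is limited). The gripper opens to 88 mm and grips with 3 to 60 N. Pads are 20 mm wide; open, the fingers measure 115 mm over their backs; the gripper's body (75 mm by 178 mm) begins 61 mm behind the grasp point.
Start: joints at [1.004, 0.477, 0.022, 1.555, -0.011, 1.109, -0.083], TCP at [0.299, -0.605, 0.248] pointing down, gripper open.
Joint ranges: [-2.96, 2.96], [-0.34, 2.1], [-1.41, 1.46], [0.24, 2.44], [-1.37, 4.51], [0.17, 1.92], [-2.96, 2.96]. Speed limits (rad/s): [2.39, 2.39, 3.14, 3.14, 3.14, 3.14, 3.14].

INTERFACE

Orientations are given as a 3x3 rotation matrix whose columns are the frame's x, y, z axes.
In Python, from cell import ctrl, imaging, workorder, finder gives the robot as it stands.
- The arm moves only by the tool step_arm, never from a script. Its argument "motion" is a list of rows, each a list of 2 entries, a list of its own where there are three numbers: the shift along the tool's x, y, z each as a share of 0.25 m, from -1 to 1, then the turn, a rotation vector about the tool's x, y, z each as a share of pi/2 rad, from -1 to 1. A call has 1 to 8 rows; each row is the pose to reach, as a shift and turn from the pose commanded when the call began, along the tool's axes at that moment; what a row does not reach only later rows make up. A row lasts 1/12 s, in which the tool goes at most 41.7 mm and 7.16 degrees, less where a joint would pass 70% of its speed; a pose out of reach is approached as far as the arm can. A call with a number of a shift or a turn outside -1 to 1 is refused whole. A call with a gripper value outside its range is refused whole. "fingers" is the opening in per cent of the stroke, from 0 (shut) to 100 (fully open), set as the call begins (left out, the last holds). The fingers move at their own pace and stop on an object; "force" is the grip in N (left out, the last holds). Time passes only in rows, so rows that repeat a pose let the fingers close. It gives the time, the measured TCP pose, the force, the opening and the grip force at its end, in the units of the state.
- ctrl.state(): the state, without advancing time (a new reading comes with each control period).
- imaging.get_image(name): name is "scene" or "top" or "wrist"; returns a dict with "color" (480x640x3 uint8, red, green, blue), "fovy" (degrees; the focal length in pixels is half the picture's height over the tangent of half this angle, whatever the lens; pixels are square), "cx", "cy" (the principal point, pixels), "pose" (4x4, takes a point from camera to world coordinates); the wrist camera has in their place "tool_from_camera" (4x4, takes a point from camera to tool coordinates, whose origin is the TCP and whose axes are the flange's). Camera axes: x right, y down, z forward; pixel columns grow to the right and rows downward; lengths in m; the calibration is good to about 2 mm. A picture is of the moment at which its call begins: read the wrist's pose just before it. There is no depth.
- workorder.close_job(): hands the job in; it is judged then, once.
Trained networks look in a picture, given as the dict that the camera call returned (one of the last four; its "shot" number tells which), for a name from the list of things; names that differ only in an ending like _2 or _b are one class to them, and where a whole thing is asked for, a point or a joint stands for the part that bears it (a point fixed in the world has none). Each returns a list of dicts, best first, with "score" (0 to 1); they miss things now and then, are a little off and sometimes report something else, mostly with a low value. They report only what shows in the picture. A call takes as long as a camera call. They do not tell look-alikes from the thing itself.
- finder.look_for(label, picture): "bbox" ([left, top, right, bottom] in pixels, round what is visible of it).
The state is a dict: "time_s": time; "joint_pos": joint angles; "joint_velocities": joint speeds; "effort": joint torques, N m; "ee_pos": TCP position; "tool_rot": TCP orientation; "wrist_force": force on the tool from outside, world axes, zero at the start; "wrist_torque": the same for the moment, N m; "opening": opening from 0.0 (shut) to 1.0 (fully open); "grip_force": force on a finger pad.
Only numpy, scipy, OpenCV 4.12 (cv2) and the standard library are available. Lean on these libraries where they do the work, as an engineer would, in place of code of your own. Each camera call takes 0.05 s, during which the arm holds its last target. There are 200 camera calls.

TASK

Take the copper lamp shade by its brass neck and nest it, mouth down, over the bare steel shade that stands on the small sprung stand: lower it gently over the middle, give it a light push so that the stand yields by a few millimetres, and let go, leaving both upright and snug on the stand. Do not ram it on and drive the stand down towards its stop, or the two will jam. Leave the white shade and the straight-sided perforated drum where they stand.

Things in the scene. Friction and masses are not known exactly. Their poses are not given: they have to be found in the camera images.
- copper_shade_mid (a point): Copper conical lamp shade, hollow, mouth down: 104 mm across the mouth, 60 mm across the closed top, 75 mm high, wall 3 mm. On top a round brass neck to grip from above: 32 mm diameter, 55 mm tall, with a 42 mm collar 5 mm high at its root. Total 130 mm, about 0.18 kg. Point: on the axis, 65 mm above the mouth edge; the neck's middle is 37 mm above it. z axis up the cone's axis.
- bare_shade_mid (a point): Bare grey steel shade: same cone, no neck, mouth down, loose, 0.4 kg, flat 60 mm top with dark middle; centred on a round sprung stand, grey felt plate 120 mm wide, its top 35 mm above the bench. Pushed down, the plate yields from about 1 N at 1.5 N/mm; stop at 20 mm. Point: on the axis, 37.5 mm above the plate. Nested snug, the copper mouth edge is about 13 mm above the plate.
- white_shade_mid (a point): White-painted lamp shade with a brass neck, the same shape and size as the copper one: a bystander, to be left alone. This point is on its axis, 65 mm above the bench; z axis up.
- drum: Grey steel straight-sided drum dotted with small dark holes, 90 mm diameter, 100 mm tall, loose: a bystander, to be left alone. Origin at the centre of its underside, z axis up.
Mind the look-alikes: they are no part of the job. Of the things like the part that bears copper_shade_mid, leave any that is pink, purple or red; of the rest the smaller one is meant.

How it is judged:
By the outcome, as a careful person would: the job done as asked, in the order asked, and still so for the second after the job is handed in, with the robot touching nothing.
It also fails if it takes over 45 s, if anything falls off the work surface, if the arm or the gripper's body presses on something with over 40 N, if the wrist force passes 120 N, or if a joint passes its speed limit or range.

## Working session

There is one attempt and no reset: what is moved stays moved. The work goes in short steps, Python scripts to look and compute and a tool call to move; the robot and the scene stay as the last step left them, time stands still between calls to the robot, and variables do not carry over. Pictures are saved under pics/ and viewed, at most 10 in all, crops included, and the job is handed in when it is done.

Besides the shell and the picture viewer there is one more tool, called after "Call:" in YAML: its name, and indented under it one key for each argument. step_arm: Moves the arm, as the interface text tells. Shift numbers are shares of 0.25 m and turn numbers shares of pi/2 rad, none past 1 either way. Its arguments: {"type":"object","properties":{"motion":{"type":"array","items":{"type":"array"}},"fingers":{"type":"number"},"force":{"type":"number"}},"required":["motion"]}

```bash
mkdir -p pics
cat > h.py <<'E'
import numpy as np, cv2
from cell import ctrl, imaging, workorder, finder
def ray(im,u,v,z,st=None):
    f=240/np.tan(np.radians(im['fovy'])/2)
    d=np.array([(u-im['cx'])/f,(v-im['cy'])/f,1.])
    if 'pose' in im: P=np.array(im['pose'])
    else:
        T=np.eye(4);T[:3,:3]=st['tool_rot'];T[:3,3]=st['ee_pos'];P=T@np.array(im['tool_from_camera'])
    d=P[:3,:3]@d;o=P[:3,3]
    return o+d*(z-o[2])/d[2]
def proj(im,p,st=None):
    f=240/np.tan(np.radians(im['fovy'])/2)
    if 'pose' in im: P=np.array(im['pose'])
    else:
        T=np.eye(4);T[:3,:3]=st['tool_rot'];T[:3,3]=st['ee_pos'];P=T@np.array(im['tool_from_camera'])
    c=P[:3,:3].T@(np.array(p)-P[:3,3]); return im['cx']+f*c[0]/c[2], im['cy']+f*c[1]/c[2]
def save(im,n): cv2.imwrite('pics/'+n,cv2.cvtColor(im['color'],cv2.COLOR_RGB2BGR))
E
python3 - <<'E'
from h import *
np.set_printoptions(precision=3,suppress=True)
s=ctrl.state();print(s['time_s'],s['tool_rot'],s['ee_pos'])
for n in ('scene','top'):
    im=imaging.get_image(n);save(im,n+'1.png');print(n,im['fovy'],np.array(im['pose']))
    for l in ('copper_shade_mid','bare_shade_mid','white_shade_mid','drum'):
        for r in finder.look_for(l,im): print(l,np.round(r['bbox']),round(r['score'],2),ray(im,(r['bbox'][0]+r['bbox'][2])/2,(r['bbox'][1]+r['bbox'][3])/2,.065))
E
```

```text
0.0 [[ 0.897  0.443 -0.001]
 [ 0.443 -0.897  0.002]
 [-0.    -0.002 -1.   ]] [ 0.299 -0.605  0.247]
scene 43.97086989431675 [[ 0.075  0.597 -0.799  1.498]
 [ 0.997 -0.036  0.067 -0.025]
 [ 0.011 -0.801 -0.598  0.7  ]
 [ 0.     0.     0.     1.   ]]
copper_shade_mid [457. 172. 510. 243.] 0.91 [0.548 0.36  0.065]
copper_shade_mid [466. 190. 547. 313.] 0.85 [0.691 0.36  0.065]
copper_shade_mid [374. 218. 428. 300.] 0.74 [0.7   0.17  0.065]
copper_shade_mid [372. 276. 438. 366.] 0.73 [0.852 0.149 0.065]
copper_shade_mid [264. 257. 349. 384.] 0.67 [ 0.842 -0.     0.065]
bare_shade_mid [261. 196. 314. 254.] 0.92 [ 0.584 -0.024  0.065]
white_shade_mid [143. 184. 197. 256.] 0.93 [ 0.555 -0.243  0.065]
drum [385. 174. 435. 242.] 0.95 [0.541 0.216 0.065]
top 55.937858444774214 [[ 0.018 -0.982  0.187  0.472]
 [-1.    -0.015  0.016  0.053]
 [-0.013 -0.188 -0.982  0.927]
 [ 0.     0.     0.     1.   ]]
copper_shade_mid [138. 277. 193. 327.] 0.9 [0.517 0.359 0.065]
copper_shade_mid [256. 121. 305. 178.] 0.89 [0.828 0.15  0.065]
copper_shade_mid [324. 116. 386. 185.] 0.75 [ 0.827 -0.     0.065]
copper_shade_mid [136. 177. 221. 252.] 0.63 [0.689 0.347 0.065]
copper_shade_mid [248. 205. 296. 250.] 0.6 [0.665 0.162 0.065]
copper_shade_mid [212. 280. 265. 329.] 0.32 [0.515 0.219 0.065]
bare_shade_mid [339. 254. 398. 303.] 0.84 [ 0.569 -0.027  0.065]
bare_shade_mid [454. 273. 509. 320.] 0.49 [ 0.538 -0.24   0.065]
white_shade_mid [453. 272. 510. 321.] 0.91 [ 0.538 -0.24   0.065]
drum [209. 279. 268. 327.] 0.76 [0.517 0.22  0.065]
```

View pics/scene1.png

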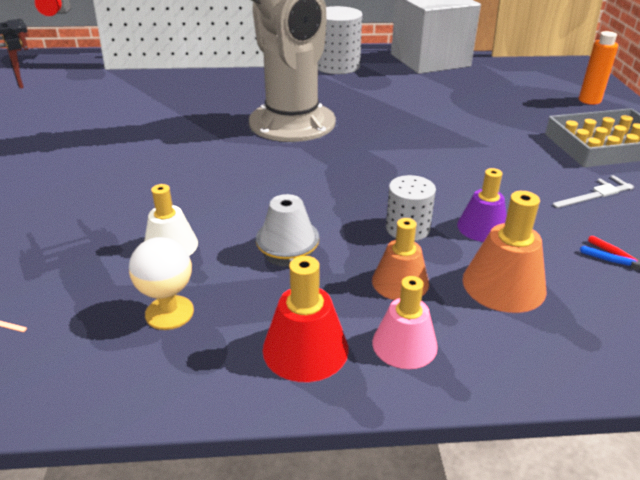

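View pics/top1.png

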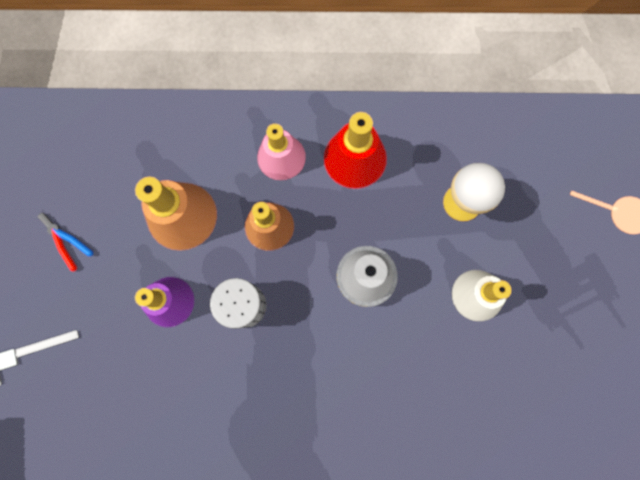

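The copper target is the small orange shade, with its neck top at scene (404,224) and top (262,210). The bare shade's top is at scene (287,203) and top (370,271). The large orange, pink, red and purple shades are look-alikes.

Run:
```python
from h import *
np.set_printoptions(precision=4,suppress=True)
s=ctrl.state()
a=imaging.get_image('scene');b=imaging.get_image('top')
print('cu',ray(a,404,224,.130),ray(b,262,211,.130)); print('bare',ray(a,287,203,.110),ray(b,370,271,.110))
print('bigcu',ray(b,149,189,.19))
w=imaging.get_image('wrist');print(w['fovy'],np.array(w['tool_from_camera']))
R=np.array(s['tool_rot']);p=np.array(s['ee_pos'])
for t in ([.675,.165,.25],[.58,-.025,.25]): print(R.T@(np.array(t)-p)/.25)
```

```text
cu [0.6874 0.1719 0.13  ] [0.6815 0.1727 0.13  ]
bare [ 0.5794 -0.0232  0.11  ] [ 0.5772 -0.0256  0.11  ]
bigcu [0.7016 0.3587 0.19  ]
65.94533368923578 [[ 0.0006 -0.952  -0.3062  0.0836]
 [ 1.      0.0004  0.0007 -0.    ]
 [-0.0006 -0.3062  0.952  -0.1359]
 [ 0.      0.      0.      1.    ]]
[ 2.7131 -2.0961 -0.0094]
[ 2.0358 -1.5829 -0.0094]
```

Call:
step_arm:
  motion:
    - [[0.92, -0.7, 0], [0, 0, 0]]
    - [[0.92, -0.7, 0], [0, 0, 0]]
    - [[0.92, -0.7, 0], [0, 0, 0]]
    - [[0.92, -0.7, 0], [0, 0, 0]]
    - [[0.92, -0.7, 0], [0, 0, 0]]
    - [[0.92, -0.7, 0], [0, 0, 0]]
    - [[0.92, -0.7, 0], [0, 0, 0]]
    - [[0.92, -0.7, 0], [0, 0, 0]]
  fingers: 70

```text
time_s: 1.32
ee_pos: [0.4324, -0.3381, 0.2481]
tool_rot: [[0.891, 0.453, 0.003], [0.453, -0.891, 0.003], [0.004, -0.002, -1.0]]
wrist_force: [1.1, 1.0, -0.6]
opening: 0.7
grip_force: 0.0
```

Call:
step_arm:
  motion:
    - [[0.92, -0.7, 0], [0, 0, 0]]
    - [[0.92, -0.7, 0], [0, 0, 0]]
    - [[0.92, -0.7, 0], [0, 0, 0]]
    - [[0.92, -0.7, 0], [0, 0, 0]]
    - [[0.92, -0.7, 0], [0, 0, 0]]
    - [[0.92, -0.7, 0], [0, 0, 0]]
    - [[0.92, -0.7, 0], [0, 0, 0]]
    - [[0.92, -0.7, 0], [0, 0, 0]]

```text
time_s: 1.98
ee_pos: [0.5596, -0.0783, 0.2482]
tool_rot: [[0.891, 0.453, 0.003], [0.453, -0.891, 0.005], [0.005, -0.003, -1.0]]
wrist_force: [1.0, 0.6, 0.6]
opening: 0.701
grip_force: 0.0
```

Call:
step_arm:
  motion:
    - [[0.89, -0.66, 0], [0, 0, 0]]
    - [[0.89, -0.66, 0], [0, 0, 0]]
    - [[0.89, -0.66, 0], [0, 0, 0]]
    - [[0.89, -0.66, 0], [0, 0, 0]]
    - [[0.89, -0.66, 0], [0, 0, 0]]
    - [[0.89, -0.66, 0], [0, 0, 0]]
    - [[0.89, -0.66, 0], [0, 0, 0]]
    - [[0.89, -0.66, 0], [0, 0, 0]]

```text
time_s: 2.65
ee_pos: [0.6833, 0.1666, 0.247]
tool_rot: [[0.893, 0.45, -0.0], [0.45, -0.893, 0.005], [0.002, -0.004, -1.0]]
wrist_force: [-0.0, -0.1, 0.2]
opening: 0.702
grip_force: 0.0
```

Run:
```python
from h import *
np.set_printoptions(precision=4,suppress=True)
s=ctrl.state();im=imaging.get_image('wrist');save(im,'w1.png')
print(s['ee_pos'],s['joint_pos'],s['time_s'])
print('pred',proj(im,[.684,.172,.13],s),proj(im,[.684,.172,.075],s))
for r in finder.look_for('copper_shade_mid',im): print(np.round(r['bbox']),r['score'])
```

```text
[0.6833 0.1666 0.247 ] [-0.1364  0.5416 -0.2841  1.4635  0.1537  1.1571 -1.5473] 2.65
pred (np.float64(315.83679055523135), np.float64(235.32546834036668)) (np.float64(317.02789654493097), np.float64(215.97401593358757))
[265. 146. 365. 252.] 0.91
[474.  68. 640. 210.] 0.88
[  0.   4. 230. 170.] 0.85
[  0. 198. 138. 316.] 0.75
[355.   2. 479. 122.] 0.71
```

View pics/w1.png

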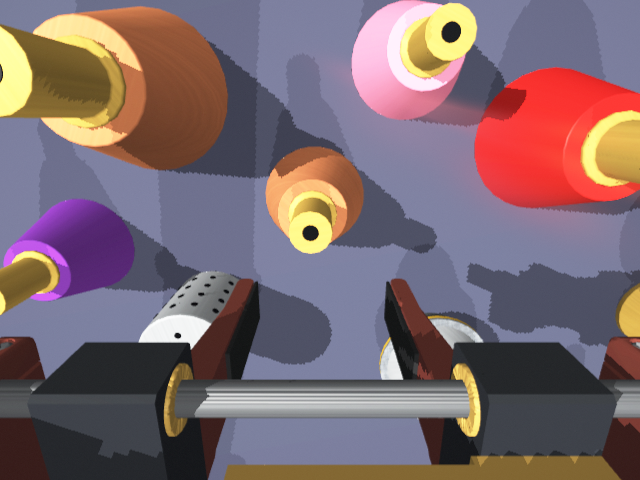

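Wrist view: the target neck hole is at (310,233), directly ahead between the fingers. The prediction was (316,235).

Run:
```python
from h import *
np.set_printoptions(precision=4,suppress=True)
s=ctrl.state();im=imaging.get_image('wrist')
q=ray(im,310,233,.13,s);print(q)
R=np.array(s['tool_rot']);p=np.array(s['ee_pos'])
t=np.array([q[0],q[1],.110]);print(R.T@(t-p)/.25, s['ee_pos'])
```

```text
[0.6831 0.1688 0.13  ]
[ 0.0183 -0.0327  0.5482] [0.6828 0.1594 0.2471]
```

Run:
```python
from h import *
np.set_printoptions(precision=4,suppress=True)
for k in range(2):
    s=ctrl.state();im=imaging.get_image('wrist')
    g=im['color'][200:290,270:360].max(2); n,_,st,c=cv2.connectedComponentsWithStats((g<45).astype(np.uint8))
    print(s['time_s'],s['ee_pos'])
    for i in range(1,n):
        if 30<st[i,4]<400:
            u,v=c[i]+[270,200]; q=ray(im,u,v,.13,s);R=np.array(s['tool_rot'])
            print(u,v,st[i,4],q,R.T@(np.r_[q[:2],.110]-s['ee_pos'])/.25)
```

```text
2.8 [0.6828 0.1575 0.2472]
298.1941176470588 226.17058823529413 170 [0.684  0.1764 0.13  ] [ 0.0385 -0.0663  0.5487]
2.85 [0.6828 0.1565 0.2475]
296.89820359281435 225.53892215568862 167 [0.684  0.1764 0.13  ] [ 0.04   -0.07    0.5498]
```

Call:
step_arm:
  motion:
    - [[0.04, -0.07, 0.1], [0, 0, 0]]
    - [[0.04, -0.07, 0.2], [0, 0, 0]]
    - [[0.04, -0.07, 0.3], [0, 0, 0]]
    - [[0.04, -0.07, 0.3], [0, 0, 0]]
    - [[0.04, -0.07, 0.3], [0, 0, 0]]

```text
time_s: 3.32
ee_pos: [0.6834, 0.1766, 0.172]
tool_rot: [[0.897, 0.441, -0.002], [0.441, -0.897, -0.002], [-0.003, 0.0, -1.0]]
wrist_force: [-0.2, -0.3, 0.5]
opening: 0.701
grip_force: 0.0
```

Run:
```python
from h import *
np.set_printoptions(precision=4,suppress=True)
for k in range(2):
    s=ctrl.state();im=imaging.get_image('wrist')
    if k: save(im,'w2.png')
    print(s['time_s'],s['ee_pos'],proj(im,[.684,.1764,.13],s))
    g=im['color'].max(2); n,_,st,c=cv2.connectedComponentsWithStats((g<45).astype(np.uint8))
    for i in range(1,n):
        u,v=c[i]
        if 100<st[i,4]<600 and 250<u<390 and 200<v<400:
            q=ray(im,u,v,.13,s);R=np.array(s['tool_rot'])
            print(u,v,st[i,4],q,R.T@(np.r_[q[:2],.110]-s['ee_pos'])/.25)
```

```text
3.3167 [0.6834 0.1766 0.172 ] (np.float64(322.31048641544845), np.float64(282.7710819806034))
322.07987220447285 282.44728434504793 313 [0.6841 0.1766 0.13  ] [0.0033 0.0014 0.2478]
3.3667 [0.6845 0.1774 0.1737] (np.float64(322.57660269578236), np.float64(283.8888064265487))
322.2360655737705 283.527868852459 305 [0.6841 0.1767 0.13  ] [-0.0028  0.0017  0.2548]
```

Call:
step_arm:
  motion:
    - [[0, 0, 0.09], [0, 0, 0]]
    - [[0, 0, 0.18], [0, 0, 0]]
    - [[0, 0, 0.25], [0, 0, 0]]
    - [[0, 0, 0.25], [0, 0, 0]]
    - [[0, 0, 0.25], [0, 0, 0]]

```text
time_s: 3.83
ee_pos: [0.6846, 0.1786, 0.1114]
tool_rot: [[0.897, 0.442, 0.001], [0.442, -0.897, 0.0], [0.001, 0.0, -1.0]]
wrist_force: [0.3, 0.5, 0.9]
opening: 0.698
grip_force: 0.0
```

Call:
step_arm:
  motion:
    - [[0, 0, 0], [0, 0, 0]]
    - [[0, 0, 0], [0, 0, 0]]
    - [[0, 0, 0], [0, 0, 0]]
    - [[0, 0, 0], [0, 0, 0]]
    - [[0, 0, 0], [0, 0, 0]]
    - [[0, 0, 0], [0, 0, 0]]
  fingers: 10
  force: 25

```text
time_s: 4.33
ee_pos: [0.6845, 0.1789, 0.111]
tool_rot: [[0.897, 0.443, 0.001], [0.443, -0.897, 0.0], [0.001, 0.0, -1.0]]
wrist_force: [-0.9, -1.3, 3.6]
opening: 0.365
grip_force: 25.0
```

Call:
step_arm:
  motion:
    - [[0, 0, -0.1], [0, 0, 0]]
    - [[0, 0, -0.25], [0, 0, 0]]
    - [[0, 0, -0.4], [0, 0, 0]]
    - [[0, 0, -0.55], [0, 0, 0]]
    - [[0, 0, -0.6], [0, 0, 0]]

```text
time_s: 4.75
ee_pos: [0.686, 0.1799, 0.2665]
tool_rot: [[0.897, 0.443, 0.008], [0.443, -0.897, 0.003], [0.008, 0.001, -1.0]]
wrist_force: [1.7, -0.1, -2.1]
opening: 0.362
grip_force: 25.0
```

Call:
step_arm:
  motion:
    - [[-0.14, 0.07, 0], [0, 0, 0]]
    - [[-0.28, 0.14, 0], [0, 0, 0]]
    - [[-0.42, 0.2, 0], [0, 0, 0]]
    - [[-0.56, 0.27, 0], [0, 0, 0]]
    - [[-0.7, 0.33, 0], [0, 0, 0]]
    - [[-0.84, 0.4, 0], [0, 0, 0]]
    - [[-0.98, 0.47, 0], [0, 0, 0]]
    - [[-1, 0.53, 0], [0, 0, 0]]

```text
time_s: 5.42
ee_pos: [0.513, -0.0551, 0.2589]
tool_rot: [[0.899, 0.439, -0.005], [0.439, -0.899, -0.002], [-0.006, -0.0, -1.0]]
wrist_force: [-0.5, -0.4, -2.5]
opening: 0.363
grip_force: 25.0
```

Call:
step_arm:
  motion:
    - [[-0.13, 0, 0], [0, 0, 0]]
    - [[-0.13, 0, 0], [0, 0, 0]]
    - [[-0.13, 0, 0], [0, 0, 0]]
    - [[-0.13, 0, 0], [0, 0, 0]]
    - [[-0.13, 0, 0], [0, 0, 0]]

```text
time_s: 5.83
ee_pos: [0.49, -0.064, 0.26]
tool_rot: [[0.896, 0.444, 0.0], [0.444, -0.896, 0.0], [0.0, -0.0, -1.0]]
wrist_force: [0.4, -0.5, -2.3]
opening: 0.361
grip_force: 25.0
```

Run:
```python
from h import *
np.set_printoptions(precision=4,suppress=True)
for k in range(2):
    s=ctrl.state();im=imaging.get_image('wrist')
    if k: save(im,'w3.png')
    pu,pv=proj(im,[.578,-.021,.11],s)
    print(s['time_s'],s['ee_pos'],pu,pv,s['wrist_force'],s['opening'])
    g=im['color'].max(2); n,_,st,c=cv2.connectedComponentsWithStats((g<45).astype(np.uint8))
    for i in range(1,n):
        u,v=c[i]
        if 20<st[i,4]<1000 and np.hypot(u-pu,v-pv)<50:
            q=ray(im,u,v,.11,s);R=np.array(s['tool_rot'])
            print(u,v,st[i],q,R.T@(np.r_[q[:2],.26]-s['ee_pos'])/.25)
```

```text
5.8333 [ 0.49  -0.064  0.26 ] 322.2497392075394 96.38581640523623 [ 0.4391 -0.5453 -2.3194] 0.3611447885897036
5.8833 [ 0.4901 -0.064   0.26  ] 322.2657582324862 96.49080508182772 [-0.9049  0.6612 -2.1813] 0.36111154491990166
```

View pics/w3.png

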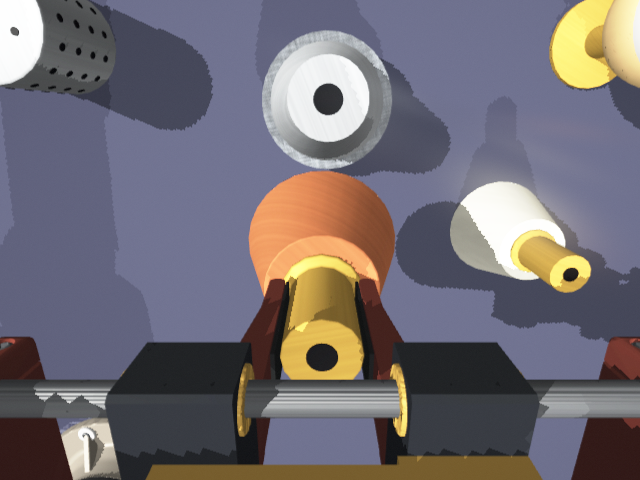

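The bare shade's dark middle is at (328,99) and its white top disc is centred near it. The held copper neck hole is at (322,357).

Run:
```python
from h import *
np.set_printoptions(precision=4,suppress=True)
s=ctrl.state();im=imaging.get_image('wrist');g=im['color'].max(2);R=np.array(s['tool_rot'])
def blob(x0,y0,x1,y1,th):
    n,_,st,c=cv2.connectedComponentsWithStats((g[y0:y1,x0:x1]<th).astype(np.uint8))
    i=1+np.argmax(st[1:,4]);print(st[i]);return c[i]+[x0,y0]
b=blob(305,78,352,120,80);q=ray(im,*b,.11,s)
h=blob(302,340,342,372,60);hq=ray(im,*h,s['ee_pos'][2]+.019,s)
print(b,q,h,hq,'hold off tool',R.T@(hq-s['ee_pos']),s['ee_pos'],'bare-copper',R.T@(q-hq)/.25)
```

```text
[  9   6  29  31 701]
[  5   4  31  27 658]
[327.8773  98.6733] [ 0.5784 -0.0254  0.11  ] [321.7705 356.9043] [ 0.4891 -0.0647  0.279 ] hold off tool [-0.0011  0.0001 -0.019 ] [ 0.49   -0.0641  0.26  ] bare-copper [0.3897 0.0181 0.676 ]
```

Call:
step_arm:
  motion:
    - [[0.1, 0.01, 0], [0, 0, 0]]
    - [[0.2, 0.018, 0], [0, 0, 0]]
    - [[0.3, 0.018, 0], [0, 0, 0]]
    - [[0.37, 0.018, 0], [0, 0, 0]]
    - [[0.39, 0.018, 0], [0, 0, 0]]
    - [[0.39, 0.018, 0], [0, 0, 0]]
    - [[0.39, 0.018, 0], [0, 0, 0]]

```text
time_s: 6.57
ee_pos: [0.5783, -0.0259, 0.2597]
tool_rot: [[0.896, 0.443, -0.001], [0.443, -0.896, -0.0], [-0.001, -0.0, -1.0]]
wrist_force: [-0.2, -0.9, -1.6]
opening: 0.356
grip_force: 25.0
```

Call:
step_arm:
  motion:
    - [[0, 0, 0.03], [0, 0, 0]]
    - [[0, 0, 0.06], [0, 0, 0]]
    - [[0, 0, 0.09], [0, 0, 0]]
    - [[0, 0, 0.12], [0, 0, 0]]
    - [[0, 0, 0.12], [0, 0, 0]]
    - [[0, 0, 0.12], [0, 0, 0]]

```text
time_s: 7.07
ee_pos: [0.5783, -0.026, 0.2294]
tool_rot: [[0.897, 0.443, -0.001], [0.443, -0.897, -0.0], [-0.001, -0.001, -1.0]]
wrist_force: [1.3, -0.4, -1.3]
opening: 0.363
grip_force: 25.0
```

Run:
```python
from h import *
s=ctrl.state();print(s['ee_pos'],s['wrist_force'],s['time_s'])
for n in ('scene','top'):
    im=imaging.get_image(n)
    p=proj(im,[.578,-.025,.13]);u,v=int(p[0]),int(p[1])
    c=im['color'][max(0,v-75):v+75,u-100:u+100]
    cv2.imwrite('pics/%s_c.png'%n,cv2.resize(c[:,:,::-1],None,fx=3,fy=3,interpolation=cv2.INTER_CUBIC))
```

```text
[ 0.57827034 -0.0260159   0.22944227] [ 1.25167852 -0.36183008 -1.28608952] 7.0667
```

View pics/scene_c.png

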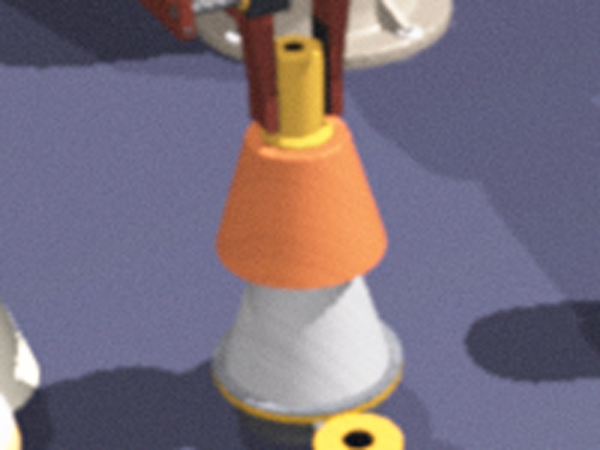

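The copper shade hangs over the bare cone, with its mouth centred near x=301 in the crop against plate centre 307. I'll check that offset numerically.

Run:
```python
from h import *
np.set_printoptions(precision=2,suppress=True)
im=imaging.get_image('scene');p=proj(im,[.578,-.025,.13]);u0,v0=int(p[0])-100,int(p[1])-75
hsv=cv2.cvtColor(im['color'],cv2.COLOR_RGB2HSV)[v0:v0+150,u0:u0+200]
def cone(x,y,zb,r0,r1,h):
    a=np.linspace(0,2*np.pi,180);P=[(x+r*np.cos(t),y+r*np.sin(t),z) for r,z in((r0,zb),(r1,zb+h)) for t in a]
    return cv2.convexHull(np.float32([proj(im,q) for q in P])).reshape(-1,2)-[u0,v0]
def edges(poly,v):
    m=np.zeros((1500,2000),np.uint8);cv2.fillPoly(m,[np.int32(poly*10)],1);x=np.flatnonzero(m[int(v*10)]);return x[0]/10,x[-1]/10
H,S,V=[hsv[...,i].astype(int) for i in range(3)]
cu=(S>150)&(H<14); gr=(S<45)&(V>120)
pc=cone(.5783,-.026,.118,.052,.03,.075);pb=cone(.578,-.025,.035,.052,.03,.075)
for n,m,pl,rows in(('cu',cu,pc,range(52,82,4)),('bare',gr,pb,range(100,122,3))):
    for v in rows:
        x=np.flatnonzero(m[v]); x=x[(x>60)&(x<145)]
        if len(x):
            e=edges(pl,v+.5); print(n,v,x[0],x[-1]+1,'pred',e,'diff c',(x[0]+x[-1]+1-sum(e))/2)
```

```text
cu 52 81 118 pred (np.float64(79.5), np.float64(119.2)) diff c 0.15000000000000568
cu 56 80 120 pred (np.float64(78.4), np.float64(120.6)) diff c 0.5
cu 60 78 121 pred (np.float64(77.2), np.float64(122.0)) diff c -0.09999999999999432
cu 64 77 122 pred (np.float64(76.1), np.float64(123.5)) diff c -0.29999999999999716
cu 68 76 124 pred (np.float64(75.0), np.float64(124.9)) diff c 0.04999999999999716
cu 72 75 125 pred (np.float64(73.9), np.float64(126.3)) diff c -0.09999999999999432
cu 76 74 127 pred (np.float64(72.8), np.float64(127.7)) diff c 0.25
cu 80 73 128 pred (np.float64(71.7), np.float64(128.8)) diff c 0.25
bare 100 80 125 pred (np.float64(79.8), np.float64(123.6)) diff c 0.8000000000000114
bare 103 79 126 pred (np.float64(78.9), np.float64(124.8)) diff c 0.6500000000000057
bare 106 78 128 pred (np.float64(78.0), np.float64(125.9)) diff c 1.0499999999999972
bare 109 76 131 pred (np.float64(77.1), np.float64(127.0)) diff c 1.4500000000000028
bare 112 73 133 pred (np.float64(76.2), np.float64(128.1)) diff c 0.8499999999999943
bare 115 71 134 pred (np.float64(75.4), np.float64(129.2)) diff c 0.20000000000000284
bare 118 71 135 pred (np.float64(74.7), np.float64(129.4)) diff c 0.9499999999999886
bare 121 75 135 pred (np.float64(75.0), np.float64(128.7)) diff c 3.1500000000000057
```

Call:
step_arm:
  motion:
    - [[0.003, -0.006, 0.03], [0, 0, 0]]
    - [[0.003, -0.006, 0.06], [0, 0, 0]]
    - [[0.003, -0.006, 0.09], [0, 0, 0]]
    - [[0.003, -0.006, 0.12], [0, 0, 0]]
    - [[0.003, -0.006, 0.15], [0, 0, 0]]
    - [[0.003, -0.006, 0.18], [0, 0, 0]]
    - [[0.003, -0.006, 0.2], [0, 0, 0]]
    - [[0.003, -0.006, 0.2], [0, 0, 0]]

```text
time_s: 7.88
ee_pos: [0.578, -0.0242, 0.1786]
tool_rot: [[0.897, 0.443, -0.002], [0.443, -0.897, -0.0], [-0.002, -0.001, -1.0]]
wrist_force: [-0.6, 0.0, -2.1]
opening: 0.361
grip_force: 25.0
```

Call:
step_arm:
  motion:
    - [[0, 0, 0.01], [0, 0, 0]]
    - [[0, 0, 0.02], [0, 0, 0]]
    - [[0, 0, 0.03], [0, 0, 0]]
    - [[0, 0, 0.04], [0, 0, 0]]
    - [[0, 0, 0.05], [0, 0, 0]]
    - [[0, 0, 0.05], [0, 0, 0]]
    - [[0, 0, 0.05], [0, 0, 0]]

```text
time_s: 8.47
ee_pos: [0.5787, -0.0242, 0.1675]
tool_rot: [[0.897, 0.443, -0.0], [0.443, -0.897, -0.0], [-0.0, -0.0, -1.0]]
wrist_force: [-0.0, -0.2, -2.4]
opening: 0.361
grip_force: 25.0
```

No contact yet. I'll continue in small steps.

Call:
step_arm:
  motion:
    - [[0, 0, 0.006], [0, 0, 0]]
    - [[0, 0, 0.012], [0, 0, 0]]
    - [[0, 0, 0.018], [0, 0, 0]]
    - [[0, 0, 0.024], [0, 0, 0]]
    - [[0, 0, 0.024], [0, 0, 0]]
    - [[0, 0, 0.024], [0, 0, 0]]

```text
time_s: 8.97
ee_pos: [0.579, -0.0242, 0.1617]
tool_rot: [[0.897, 0.443, 0.0], [0.443, -0.897, -0.0], [0.0, 0.0, -1.0]]
wrist_force: [0.4, -0.6, -1.6]
opening: 0.36
grip_force: 25.0
```

Call:
step_arm:
  motion:
    - [[0, 0, 0.004], [0, 0, 0]]
    - [[0, 0, 0.008], [0, 0, 0]]
    - [[0, 0, 0.008], [0, 0, 0]]
    - [[0, 0, 0.008], [0, 0, 0]]

```text
time_s: 9.3
ee_pos: [0.5793, -0.0244, 0.1599]
tool_rot: [[0.897, 0.443, 0.001], [0.443, -0.897, -0.0], [0.001, 0.001, -1.0]]
wrist_force: [1.3, -0.7, -0.4]
opening: 0.36
grip_force: 25.0
```

Call:
step_arm:
  motion:
    - [[0, 0, 0.004], [0, 0, 0]]
    - [[0, 0, 0.008], [0, 0, 0]]
    - [[0, 0, 0.008], [0, 0, 0]]
    - [[0, 0, 0.008], [0, 0, 0]]

```text
time_s: 9.63
ee_pos: [0.5794, -0.0244, 0.158]
tool_rot: [[0.897, 0.443, 0.001], [0.443, -0.897, -0.0], [0.001, 0.001, -1.0]]
wrist_force: [2.0, -2.3, 2.2]
opening: 0.363
grip_force: 25.0
```

Call:
step_arm:
  motion:
    - [[0, 0, 0.003], [0, 0, 0]]
    - [[0, 0, 0.006], [0, 0, 0]]
    - [[0, 0, 0.006], [0, 0, 0]]
    - [[0, 0, 0.006], [0, 0, 0]]

```text
time_s: 9.97
ee_pos: [0.5793, -0.0244, 0.1565]
tool_rot: [[0.897, 0.443, 0.001], [0.443, -0.897, -0.0], [0.001, 0.001, -1.0]]
wrist_force: [3.0, -1.5, 3.0]
opening: 0.357
grip_force: 25.0
```

Call:
step_arm:
  motion:
    - [[0.004, 0.004, 0], [0, 0, 0]]
    - [[0.004, 0.004, 0.002], [0, 0, 0]]
    - [[0.004, 0.004, 0.004], [0, 0, 0]]
    - [[0.004, 0.004, 0.004], [0, 0, 0]]
    - [[0.004, 0.004, 0.004], [0, 0, 0]]

```text
time_s: 10.38
ee_pos: [0.5798, -0.0245, 0.1551]
tool_rot: [[0.897, 0.443, -0.001], [0.443, -0.897, 0.0], [-0.001, -0.0, -1.0]]
wrist_force: [-0.3, -1.6, 6.0]
opening: 0.361
grip_force: 25.0
```

Call:
step_arm:
  motion:
    - [[0, 0, 0], [0, 0, 0]]
    - [[0, 0, 0], [0, 0, 0]]
    - [[0, 0, 0], [0, 0, 0]]
    - [[0, 0, 0], [0, 0, 0]]
    - [[0, 0, 0], [0, 0, 0]]
    - [[0, 0, 0], [0, 0, 0]]
  fingers: 70

```text
time_s: 10.88
ee_pos: [0.5799, -0.0245, 0.1549]
tool_rot: [[0.897, 0.443, -0.001], [0.443, -0.897, 0.0], [-0.001, -0.0, -1.0]]
wrist_force: [-1.0, 0.1, 0.2]
opening: 0.695
grip_force: 0.0
```

Call:
step_arm:
  motion:
    - [[0, 0, -0.04], [0, 0, 0]]
    - [[0, 0, -0.1], [0, 0, 0]]
    - [[0, 0, -0.2], [0, 0, 0]]
    - [[0, 0, -0.3], [0, 0, 0]]
    - [[0, 0, -0.4], [0, 0, 0]]
    - [[0, 0, -0.5], [0, 0, 0]]
    - [[0, 0, -0.5], [0, 0, 0]]

```text
time_s: 11.47
ee_pos: [0.5828, -0.0243, 0.2864]
tool_rot: [[0.897, 0.443, 0.009], [0.443, -0.897, 0.0], [0.008, 0.004, -1.0]]
wrist_force: [0.6, -0.5, 0.5]
opening: 0.7
grip_force: 0.0
```

Run:
```python
from h import *
s=ctrl.state();print(s['ee_pos'],s['wrist_force'],s['time_s'])
im=imaging.get_image('scene')
p=proj(im,[.578,-.025,.11]);u,v=int(p[0]),int(p[1])
cv2.imwrite('pics/end.png',cv2.resize(im['color'][v-75:v+75,u-100:u+100,::-1],None,fx=4,fy=4,interpolation=cv2.INTER_CUBIC))
for l in ('white_shade_mid','drum'): print(l,finder.look_for(l,im)[:1])
```

```text
[ 0.58276433 -0.02430712  0.28642905] [ 0.63445923 -0.47793206  0.54132529] 11.4667
white_shade_mid [{'bbox': [146.8, 185.0, 196.4, 253.8], 'score': 0.65}]
drum [{'bbox': [385.5, 174.4, 436.0, 243.3], 'score': 0.77}]
```

View pics/end.png

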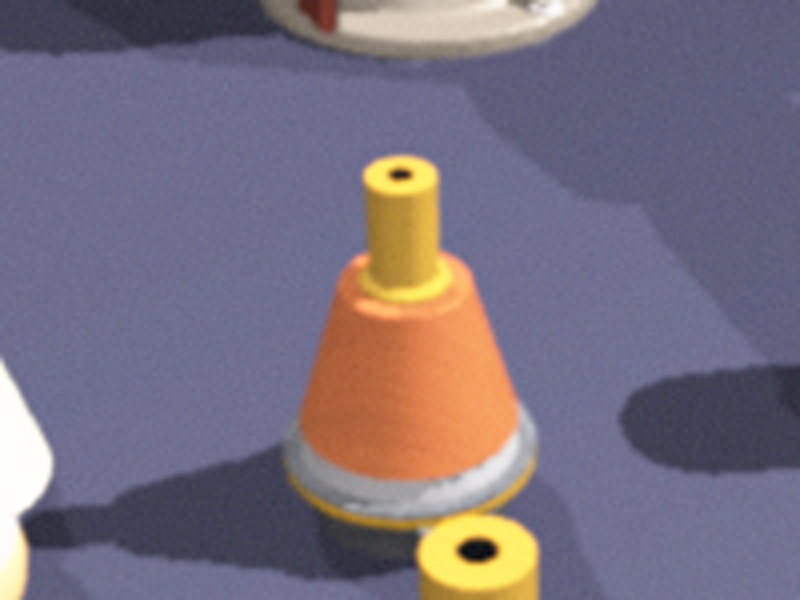

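The copper shade sits nested, with a neck hole at crop (400,174) and its mouth centred at about 409. I'll check height and tilt before handing in.

Run:
```python
from h import *
im=imaging.get_image('scene')
p=proj(im,[.578,-.025,.11]);u0,v0=int(p[0])-100,int(p[1])-75
print('hole',u0+100,v0+174/4)
for y in(-.0245,):
  for z in (.178,.123,.048,.035): print(z,proj(im,[.579,y,z]), (np.array(proj(im,[.579,y,z]))-[u0,v0])*4)
hsv=cv2.cvtColor(im['color'],cv2.COLOR_RGB2HSV)[v0:v0+150,u0:u0+200].astype(int)
m=(hsv[...,1]>150)&(hsv[...,0]<14)
for v in range(72,116,4):
    x=np.flatnonzero(m[v]);x=x[(x>60)&(x<145)];print(v*4,x[0]*4,(x[-1]+1)*4,(x[0]+x[-1]+1)*2)
```

```text
hole 285 170.5
0.178 (np.float64(285.1000029228152), np.float64(170.321736178427)) [400.40001169 173.28694471]
0.123 (np.float64(286.05554029729973), np.float64(196.8710734704963)) [404.22216119 279.48429388]
0.048 (np.float64(287.2684058082224), np.float64(230.5702006833609)) [409.07362323 414.28080273]
0.035 (np.float64(287.4688587018096), np.float64(236.13972797253479)) [409.87543481 436.55891189]
288 340 456 398
304 336 476 406
320 332 484 408
336 328 488 408
352 320 496 408
368 316 500 408
384 312 504 408
400 308 512 410
416 304 512 408
432 308 508 408
448 316 492 404
```

The prediction for an upright, fully nested shade matches: the hole is at (400.4,173.3) against the observed (400,174), and the mouth centre is at 409.

```bash
python3 -c "
from h import *
print(workorder.close_job())"
```

```text
the job is handed in; nothing more can be done
None
```

The small copper shade is nested upright and snug over the bare steel shade on the stand, after a push of about 8 N (an estimated 4–5 mm of yield). The gripper is released and clear, the white shade and drum were left alone, and the job was handed in at about 12 s.

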